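Pack the bore gauge and shut its case

ROBOT

A 6-joint arm with a two-finger parallel gripper is mounted at the origin on the work surface. World frame = base frame: x ahead of the robot, y to its left, z up, the work surface at z = 0. Lengths are in m, angles in rad, forces in N, time in s.
With the tool pointing down it reaches from about 0.3 to 0.875 m from the base axis. Payload 6.4 kg.
Tool frame: the origin (TCP) lies at the very end of the fingers, on their centre line; the grasp point (between the pads) lies 19 mm behind it; z points along the fingers, y is the direction in which the jaws open and shut (so a half turn about z gives the same grasp; the last joint's range is limited). The gripper opens to 85 mm and grips with 20 to 120 N. Pads are 22 mm wide; open, the fingers measure 114 mm over their backs; the gripper's body (76 mm by 85 mm) begins 54 mm behind the grasp point. The pads swing forward as they close: fully open they stand 13 mm farther back than shut.
Start: joints at [-1.365, 0.181, 1.607, -0, 1.354, -0.206], TCP at [0.23, -0.527, 0.194] pointing down, gripper open.
Joint ranges: [-2.99, 2.99], [-0.89, 2.07], [0.3, 2.58], [-1.14, 4.28], [0, 2.63], [-3.12, 3.12]. Speed limits (rad/s): [2.57, 2.57, 3.01, 3.14, 3.14, 3.14].

INTERFACE

Orientations are given as a rotation vector (axis times angle).
In Python, from bench import bot gives the robot as it stands. Calls block until the motion is done:
- bot.move_ptp(position, orientation): joint-space move of the TCP to a pose.
- bot.line_to(position, frame=None, v=0.15, guard=None): straight line of the TCP; frame=None keeps the orientation; v is the mean speed in m/s. With guard (N) it stops when the force on the tool has changed by that much, and returns True; else False.
- bot.move_joints(angles): joint-space move.
- bot.move_gripper(opening, strength=None): opening from 0.0 (shut) to 1.0 (fully open); strength is the grip in N (None keeps the last); returns when the fingers have stopped.
- bot.hold(seconds).
- bot.solve_ik(position, orientation): joint angles nearest the present ones, or None.
- bot.camera(name): name is "scene" or "top" or "wrist"; returns a dict with "frame" (420x560x3 uint8, red, green, blue), "vertical_fov" (degrees; the focal length in pixels is half the picture's height over the tangent of half this angle, whatever the lens; pixels are square), "cx", "cy" (the principal point, pixels), "eye" and "attitude" of the camera in the world. Camera axes: x right, y down, z forward; pixel columns grow to the right and rows downward; lengths in m; the calibration is good to about 2 mm. A picture is of the moment at which its call begins. There is no depth.
A pose or a line that the arm cannot do raises bot.MotionError and nothing moves.
- bot.close_job(): hands the job in, once; it reports no verdict.
Readings, each from a call of its own:
- bot.get_time(): time.
- bot.get_joints(): joint angles.
- bot.get_dq(): joint speeds.
- bot.get_effort(): joint torques, N m.
- bot.get_tool_pos(): TCP position.
- bot.get_ee_rot(): TCP orientation.
- bot.get_ft_force(): force on the tool from outside, world axes, zero at the start.
- bot.get_moment(): the same for the moment, N m.
- bot.get_finger_gap(): opening from 0.0 (shut) to 1.0 (fully open).
Only numpy, scipy, OpenCV 4.12 (cv2) and the standard library are available. Lean on these libraries where they do the work, as an engineer would, in place of code of your own. Each camera call takes 0.05 s, during which the arm holds its last target. There are 200 camera calls.

TASK

Take the tallest of the three T-shaped bore gauges out of the wooden rack and, keeping it pinched, press its T-end on the bench top so that it pivots in the fingers until it has tipped well over, at least two thirds of the way to level; never let it fall over. Then lay it flat in the empty nest of the black case, crossbar in the cross trench at the end away from the hinge, let go of it, check that nothing stands above the rim, and shut the lid fully without slamming it. Leave the other gauges and everything else on the bench alone.

Things in the scene. Friction and masses are not known exactly. Their poses are not given: they have to be found in the camera images.
- table: The bare grey bench top; its surface is at z = 0. There is always clear bench between the rack and the case, at least 250 mm wide (a wrench lies at its near end).
- gauge: Tallest of the three T-shaped steel bore gauges standing in the rack, T-end down: 130 mm tall, about 0.11 kg. Origin: middle of the underside of the crossbar (the foot); own z runs up the stem, own y along the crossbar. Crossbar 10 (x) x 44 (y) x 10 mm, square edges; neck 9 mm thick, z 10 to 42; grip z 42 to 122; end screw 8 mm thick to z 130. Centre of mass about 45 mm above the foot.
- gauge_grip (a point): On the gauge's axis 92 mm above its foot; axes as the gauge's. Grip flat-sided here, 10 (x) x 12 (y) mm: pinch across the 12 mm, fingers parallel to the crossbar. It hangs T-end down, its angle held by friction only: 40 N carries it, at 10 N it creeps, 5 N lets it pivot once the foot presses on the bench. It may turn about the upper part of the pads, some 15 mm above their middle.
- rack: Wooden rack fixed to the bench, 164 (x) x 80 (y) x 34 mm high, origin in the middle of its underside. Three slots 12 (x) x 56 (y) mm, 28 mm deep (floor 6 mm above the bench), at x = -50, 0, +50 mm; one gauge stands in each, crossbar along the rack's y, in any order. A gauge must rise 30 mm to come free.
- gauge_mid: Middle gauge in the rack, same form, 108 mm tall, crossbar 38 mm. Leave alone. Origin at its foot.
- gauge_small: Short gauge in the rack, same form, 92 mm tall, crossbar 32 mm. Leave alone. Origin at its foot.
- case: Black open case fixed to the bench, outside 180 (x) x 160 (y) x 44 mm high, walls and floor 5 mm, origin in the middle of its underside, lid hinged at its +x end. A grey fitted insert has two nests lengthwise along x, at y = +38 mm (empty) and y = -38 mm (taken). From x = -25 to +50 mm the insert is open down to the 5 mm floor, to make room for fingers.
- nest (a point): Empty nest: where the middle of the gauge's foot belongs, on the nest's axis 29 mm above the bench (case x -66, y +38 mm). Axes as the case's; the gauge lies from here 130 mm along +x, crossbar along y, on a deck 24 mm above the bench. Crossbar trench: case x -72 to -50 mm. Cheeks 20 mm apart beside neck (case x -50 to -28) and grip end (50 to 85), tops 36 mm above the bench.
- gauge_packed: A 120 mm gauge already lying in the other nest. Leave alone. Origin at its foot.
- lid (a joint): Hinge of the case's lid, rad: 0 shut flat on the rim, about 1.7 standing open. The hinge has friction: the lid stays where it is left and needs about 0.5 to 2 N at its edge to move either way.
- lid_hinge (a point): Middle of the hinge line, which runs along the case's y at the top of its +x end, 44.5 mm above the bench. Axes as the case's.
- lid_edge (a point): Middle of the lid's free edge, on the outer face, 180 mm from the hinge. The lid is 6 mm thick and 160 mm wide, outer face plain, with a 40 mm wide steel lip 14 mm beyond this edge.
- piston: Loose aluminium piston, 58 mm across, 55 mm tall. Leave alone.
- socket: Loose steel socket, 24 mm across, 38 mm tall. Leave alone.
- can: Loose spray can, 52 mm across, 165 mm tall. Leave alone.
- wrench: Loose wrench lying on the bench, 160 mm long. Leave alone.
Things that resemble listed ones, but are neither listed nor needed, are in the scene too. Leave any pink look-alike of the gauge alone.

How it is judged:
By the outcome, as a careful person would: the job done as asked, in the order asked, and still so for the second after the job is handed in, with the robot touching nothing.
It also fails if it takes over 72 s, if anything falls off the work surface, if the arm or the gripper's body presses on something with over 40 N, if the wrist force passes 120 N, or if a joint passes its speed limit or range.

## Working session

There is one attempt and no reset: what is moved stays moved. The work goes in short steps, each a Python script; the robot and the scene stay as the last script left them, time stands still between calls to the robot, and variables do not carry over. Pictures are saved under pics/ and viewed, about 8 in all and at most 12, crops included, and the job is handed in when it is done.

```bash
ls; mkdir -p pics
cat > h.py <<'E'
import numpy as np, cv2
from bench import bot
from scipy.spatial.transform import Rotation as R
def snap(n,f):
    c=bot.camera(n); cv2.imwrite('pics/'+f,c['frame'][:,:,::-1]); np.save('pics/'+f+'.npy',c,allow_pickle=True); return c
def att(c):
    a=np.array(c['attitude']); return R.from_rotvec(a).as_matrix() if a.size==3 else a
def ray(c,u,v):
    f=210/np.tan(np.radians(c['vertical_fov'])/2)
    return np.array(c['eye']), att(c)@np.array([(u-c['cx'])/f,(v-c['cy'])/f,1])
def onz(c,u,v,z):
    e,d=ray(c,u,v); return e+d*(z-e[2])/d[2]
def proj(c,p):
    f=210/np.tan(np.radians(c['vertical_fov'])/2)
    q=att(c).T@(np.array(p)-c['eye']); return q[:2]/q[2]*f+[c['cx'],c['cy']]
def load(f): return np.load('pics/'+f+'.npy',allow_pickle=True).item()
E
python3 - <<'E'
from h import *
for n in ['scene','top']:
    c=snap(n,n+'0.png'); print(n,c['vertical_fov'],c['cx'],c['cy'],c['eye'],c['attitude'],c['frame'].shape)
a=cv2.imread('pics/scene0.png');b=cv2.imread('pics/top0.png')
print(bot.get_time(),bot.get_ee_rot())
E
```

```text
pics
scene 54.23212896467492 286.53977517249723 209.94121927941256 [1.14365    0.09218807 0.65656534] [-1.60740171 -1.93732755  0.80311883] (420, 560, 3)
top 47.4412273715342 280.98523060695106 212.9694529666565 [ 3.92195263e-01 -6.69370245e-04  1.25801020e+00] [-2.17134299  2.13714335 -0.14258827] (420, 560, 3)
0.1 [-3.07366590e+00 -6.42031606e-01 -3.38227185e-05]
```

View pics/top0.png

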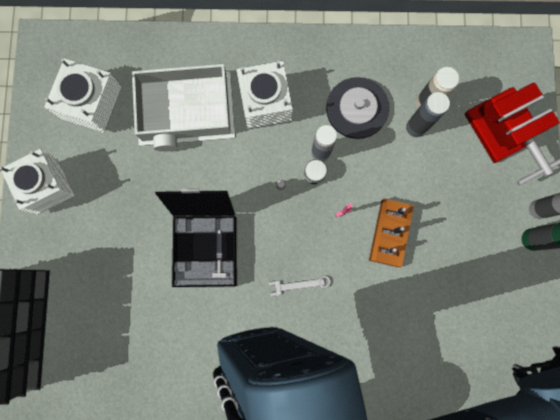

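View pics/scene0.png

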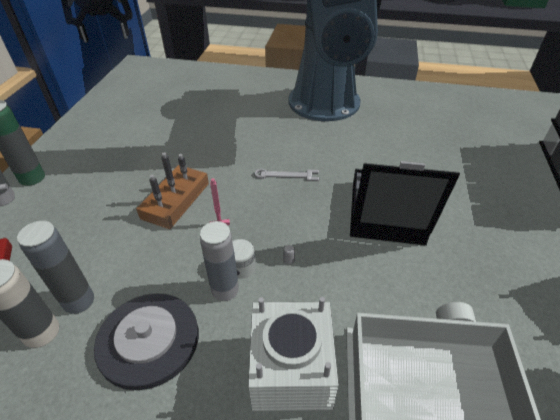

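Top view: the case is at about (204,245) with its lid open upward (+x), its right nest holding the packed gauge and its left nest empty. The rack is at (393,232) with three gauges, and the pink decoy lies at (344,211). In the scene view the gauges are at (155,190), (168,165) and (182,165), and the middle one looks tallest. Next: an enlarged crop plus masks.

Run:
```python
from h import *
t=cv2.imread('pics/top0.png');s=cv2.imread('pics/scene0.png')
A=cv2.resize(t[190:275,360:430],None,fx=4,fy=4,interpolation=cv2.INTER_CUBIC)
B=cv2.resize(s[140:230,130:225],None,fx=4,fy=4,interpolation=cv2.INTER_CUBIC)
C=cv2.resize(t[180:295,150:245],(330,400),interpolation=cv2.INTER_CUBIC)
im=np.zeros((600,800,3),np.uint8)
im[:340,:280]=A; im[:360,280:660]=B
im[200:600,470:800]=C
cv2.imwrite('pics/crop1.png',im)
hsv=cv2.cvtColor(t,cv2.COLOR_BGR2HSV)
m=cv2.inRange(hsv,(5,120,60),(22,255,255)); m[:,:340]=0;m[:,440:]=0
cs,_=cv2.findContours(m,0,2); k=max(cs,key=cv2.contourArea)
k=cv2.convexHull(k)
print(cv2.minAreaRect(k)); box=cv2.boxPoints(cv2.minAreaRect(k))
ct=load('top0.png'); print(box); P=np.array([onz(ct,*p,.034) for p in box]);print(P)
print([np.linalg.norm(P[i]-P[i-1]) for i in range(4)])
for a in np.arange(.05,.0,-1): pass
```

```text
((391.40386962890625, 232.48077392578125), (33.14362716674805, 63.93385696411133), 11.309932708740234)
[[368.88464 260.57693]
 [381.4231  197.88461]
 [413.9231  204.38461]
 [401.38464 267.07693]]
[[ 0.4344558  -0.22710191  0.034     ]
 [ 0.59699311 -0.26099456  0.034     ]
 [ 0.58128674 -0.34503346  0.034     ]
 [ 0.41927901 -0.30975961  0.034     ]]
[np.float64(0.08403946487518228), np.float64(0.16603340023247723), np.float64(0.08549401884538828), np.float64(0.16580334100382932)]
```

View pics/crop1.png

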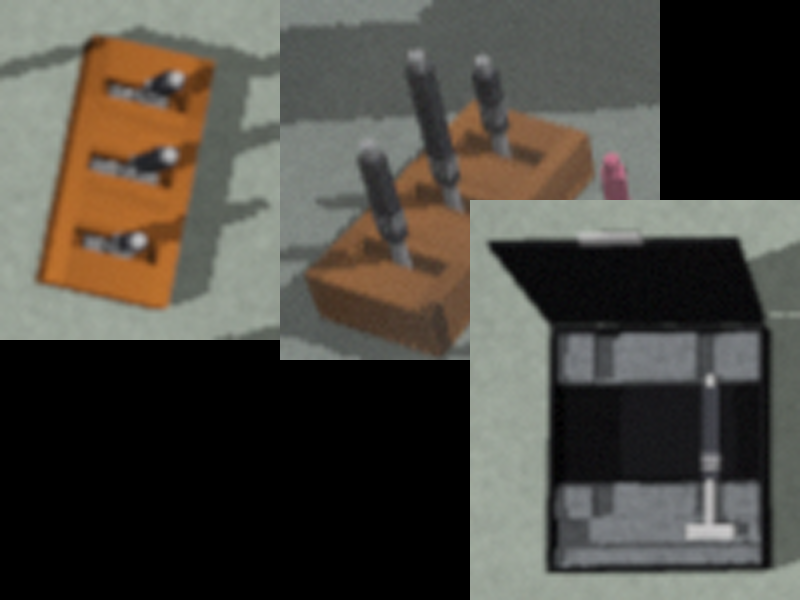

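The tallest gauge is the one in the middle slot, tip at top-view (402,229) and scene (164,154). The other two, at (404,209) and (394,250), are shorter. The pink lookalike is not in the rack. Now I triangulate the tips and locate the case and obstacles.

Run:
```python
from h import *
np.set_printoptions(precision=4,suppress=True)
ct=load('top0.png');cs=load('scene0.png')
def tri(a,b):
    e1,d1=ray(ct,*a);e2,d2=ray(cs,*b);d1/=np.linalg.norm(d1);d2/=np.linalg.norm(d2)
    s=np.linalg.lstsq(np.c_[d1,-d2],e2-e1,rcond=None)[0];p,q=e1+s[0]*d1,e2+s[1]*d2
    return (p+q)/2,np.linalg.norm(p-q)
T=lambda u,v:(360+u/4,190+v/4); S=lambda u,v:(130+(u-280)/4,140+v/4)
for n,a,b in [('hi',(178,76),(482,62)),('mid',(172,155),(415,56)),('lo',(139,240),(370,148))]: print(n,tri(T(*a),S(*b)))
print('midtop@.134',onz(ct,*T(172,155),.134),onz(cs,*S(415,56),.134))
# rack top face right edge / width 80
C=lambda u,v:(150+(u-470)/3.474,180+(v-200)/3.478)
g=cv2.cvtColor(cv2.imread('pics/top0.png'),cv2.COLOR_BGR2GRAY)
P=[onz(ct,*C(*p),.044) for p in [(548,570),(770,568),(768,325),(550,325)]]
print(np.array(P));print([np.linalg.norm(P[i]-P[i-1]) for i in range(4)],np.mean(P,0))
# case dark mask
m=(g[212:295,165:245]<45).astype(np.uint8)
k=cv2.convexHull(max(cv2.findContours(m,0,2)[0],key=cv2.contourArea)); r=cv2.minAreaRect(k);print(r, )
b=cv2.boxPoints(r)+[165.,212.];Q=[onz(ct,*p,.044) for p in b];print(np.array(Q))
for n,p in dict(crossbarL=(686,530),crossbarR=(733,530),tip=(710,380),foot=(710,537)).items(): print(n,onz(ct,*C(*p),.031))
for n,p in dict(lid=(490,241),lidR=(738,238)).items(): print(n,onz(ct,*C(*p),.225))
for n,p,z in [('socket',(281,185),.038),('piston',(316,172),.055),('can',(325,133),.165),('wr0',(275,288),0),('wr1',(328,281),0),('pinkfoot',(340,214),0),('mug',(165,140),.1),('binnear',(180,145),.1)]: print(n,onz(ct,*p,z))
```

```text
hi (array([ 0.5419, -0.2598,  0.1631]), np.float64(0.054056835677361095))
mid (array([ 0.5069, -0.289 ,  0.1312]), np.float64(0.0033229997616184485))
lo (array([ 0.4731, -0.32  ,  0.0329]), np.float64(0.05494214686130716))
midtop@.134 [ 0.5072 -0.2899  0.134 ] [ 0.5103 -0.2851  0.134 ]
[[0.3618 0.2685 0.044 ]
 [0.3658 0.1082 0.044 ]
 [0.5425 0.1146 0.044 ]
 [0.5399 0.2751 0.044 ]]
[np.float64(0.17822964985941325), np.float64(0.16035155656955172), np.float64(0.17685350350567466), np.float64(0.16052357808457873)] [0.4525 0.1916 0.044 ]
((38.66640853881836, 36.48693084716797), (74.24063110351562, 63.889686584472656), 88.87670135498047)
[[0.55   0.2807 0.044 ]
 [0.5559 0.1173 0.044 ]
 [0.3678 0.1083 0.044 ]
 [0.3622 0.2685 0.044 ]]
crossbarL [0.392  0.1716 0.031 ]
crossbarR [0.3925 0.1372 0.031 ]
tip [0.5024 0.1576 0.031 ]
foot [0.3872 0.1539 0.031 ]
lid [0.5706 0.2742 0.225 ]
lidR [0.575  0.1179 0.225 ]
socket [0.626  0.0001 0.038 ]
piston [ 0.6581 -0.0892  0.055 ]
can [ 0.728  -0.1018  0.165 ]
wr0 [0.3607 0.0115 0.    ]
wr1 [ 0.3809 -0.1263  0.    ]
pinkfoot [ 0.5576 -0.1577  0.    ]
mug [0.7234 0.291  0.1   ]
binnear [0.7112 0.2531 0.1   ]
```

```bash
cat >> h.py <<'E'
def down(yaw,s=1):
    "tool down, tool y at s*(case/rack y axis of a thing with this yaw)"
    y=s*np.array([-np.sin(yaw),np.cos(yaw),0]);z=np.array([0,0,-1.]);x=np.cross(y,z)
    return R.from_matrix(np.c_[x,y,z])
G=np.array([.508,-.288]); RY=np.radians(-12.)
CO=np.array([.4535,.192]); CY=np.radians(1.8)
def case(x,y,z): c,s=np.cos(CY),np.sin(CY); return np.array([CO[0]+c*x-s*y,CO[1]+s*x+c*y,z])
E
python3 - <<'E'
from h import *
np.set_printoptions(precision=3,suppress=True)
for s in (1,-1):
    print(s,bot.solve_ik([*G,.22],down(RY,s).as_rotvec()),bot.solve_ik(case(.026,.038,.02),down(CY,s).as_rotvec()),bot.solve_ik(case(.11,0,.2),down(CY,s).as_rotvec()))
bot.move_ptp([*G,.25],down(RY,-1).as_rotvec())
c=snap('wrist','w1.png');print(c['eye'],c['vertical_fov'],bot.get_time())
for z in (.006,.034,.136): print(proj(c,[*G,z]))
E
```

```text
1 [-0.719  0.18   1.555  0.     1.407 -2.08 ] [ 0.226  0.313  1.84   0.     0.989 -1.376] [ 0.135  0.223  1.545  0.     1.374 -1.467]
-1 [-0.719  0.18   1.555 -0.     1.407  1.061] [ 0.226  0.313  1.84  -0.     0.989  1.765] [ 0.135  0.223  1.545 -0.     1.374  1.674]
[ 0.586 -0.305  0.429] 71.86940109742788 1.5333
[277.522 171.781]
[277.512 175.584]
[277.457 195.078]
```

View pics/w1.png

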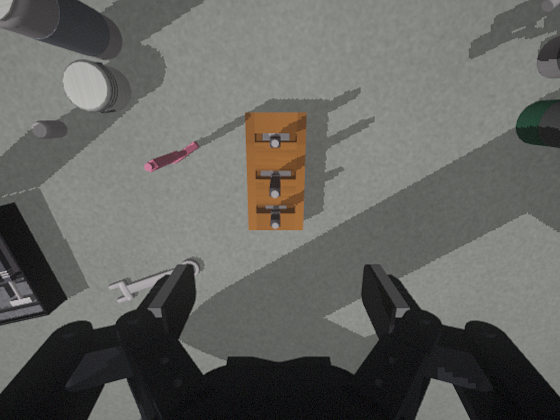

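The wrist view shows the rack square in the picture and the tall gauge's tip in the middle slot at about (275,193). The prediction was (277,195), so the error is about 2 mm. Correcting for it, then grasping.

Run:
```python
from h import *
np.set_printoptions(precision=4,suppress=True)
c=load('w1.png'); g=onz(c,275,193,.136)[:2]; print('gauge',g, bot.get_ft_force())
g=(g+G)/2
bot.line_to([*g,.25],v=.2)
print('stop',bot.line_to([*g,.073],v=.12,guard=8), bot.get_tool_pos())
bot.move_gripper(0.0,40); print('gap',bot.get_finger_gap(),bot.get_ft_force())
print(bot.line_to([*g,.078],v=.03),bot.get_ft_force())
bot.line_to([*g,.19],v=.1); print(bot.get_ft_force(),bot.get_finger_gap(),bot.get_time())
bot.move_ptp([.43,-.01,.19],down(CY,-1).as_rotvec()); bot.hold(.3)
print(bot.get_tool_pos(),bot.get_ft_force(),bot.get_time())
a=snap('scene','s2.png')['frame'];snap('wrist','w2.png')
b=load('w2.png')['frame']
p=proj(load('s2.png'),[.43,-.01,.15]).astype(int);print(p)
A=cv2.resize(a[max(p[1]-70,0):p[1]+80,p[0]-75:p[0]+75],(400,400)); B=cv2.resize(b,(400,300))
im=np.zeros((400,800,3),np.uint8); im[:,:400]=A; im[:300,400:]=B; cv2.imwrite('pics/c2.png',im[:,:,::-1])
```

```text
gauge [ 0.5107 -0.286 ] [-0.182   0.2299  0.6574]
stop False [ 0.5099 -0.2875  0.0739]
gap 0.1282192214927858 [ 0.4539  0.6499 -0.5669]
False [ 0.0365 -0.9587 -1.5975]
[-0.5641  0.4455 -1.3561] 0.12928814450094905 5.6583
[ 0.4303 -0.0107  0.1899] [ 0.3372  0.5004 -1.0553] 7.0667
[299 140]
```

View pics/c2.png

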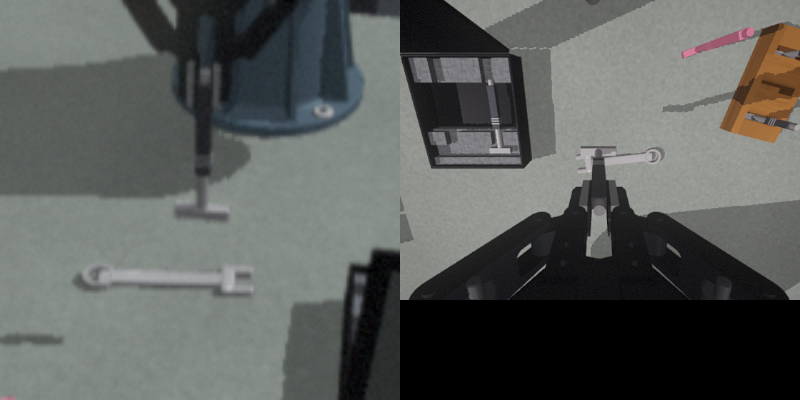

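Both views show the gauge hanging straight in the fingers, T-end down, crossbar along the jaw direction, with clear bench below. Now touching down and tipping in steps.

Run:
```python
from h import *
np.set_printoptions(precision=4,suppress=True)
p=bot.get_tool_pos(); x0,y0=.43,-.01
bot.line_to([x0,y0,.085],v=.15); bot.hold(.2); F0=np.array(bot.get_ft_force())
st=bot.line_to([x0,y0,.060],v=.02,guard=5); z0=bot.get_tool_pos()[2]; print('touch',st,z0,bot.get_ft_force()-F0)
bot.move_gripper(0.0,20); print(bot.get_finger_gap(),bot.get_ft_force()-F0)
r=.034+z0
for th in [4,8,13,19,26,33,40]:
    t=np.radians(th)
    q=[x0+.005+r*np.sin(t)-.005*np.cos(t),y0,r*np.cos(t)+.005*np.sin(t)-.034-.001]
    g=bot.line_to(q,v=.05,guard=25); print(th,g,np.array(bot.get_tool_pos()),bot.get_ft_force()-F0)
    if g: break
c=snap('scene','s3.png');p=proj(c,q).astype(int);print(p,bot.get_time())
a=c['frame'];cv2.imwrite('pics/c3.png',cv2.resize(a[p[1]-80:p[1]+60,p[0]-80:p[0]+60],(400,400),interpolation=cv2.INTER_CUBIC)[:,:,::-1])
```

```text
touch True 0.06688540844588478 [-0.7112  1.2971  7.3549]
0.1233424039849864 [-0.3428  0.6051  7.8512]
4 False [ 0.4381 -0.0102  0.0667] [0.2301 0.5839 9.4843]
8 False [ 0.4448 -0.0102  0.0664] [-2.4104  0.4179 12.6386]
13 False [ 0.4538 -0.0102  0.0654] [-1.6086  1.1174 11.7712]
19 False [ 0.4646 -0.0102  0.0633] [-1.9627  1.2254 12.3219]
26 False [ 0.477  -0.0101  0.0595] [ 1.1608  1.5071 13.3388]
33 False [ 0.4888 -0.0101  0.0544] [ 2.853   3.3006 15.4917]
40 False [ 0.5001 -0.0102  0.048 ] [ 4.7873  3.0233 14.1358]
[293 197] 11.8417
```

View pics/c3.png

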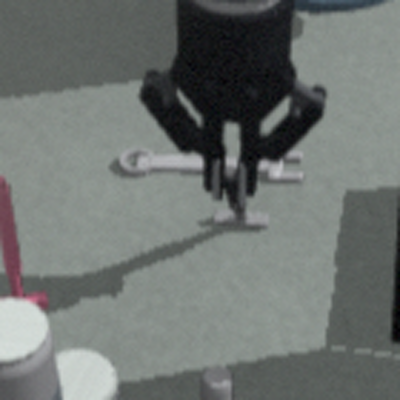

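Run:
```python
from h import *
np.set_printoptions(precision=4,suppress=True)
c=load('s3.png'); 
for u,v in [(213,222),(242,220),(268,222)]: print(onz(c,213+u*.35,117+v*.35,.005))
print(bot.get_tool_pos())
w=snap('wrist','w4.png'); 
t=snap('top','t4.png')['frame']
q=proj(w,[.5,-.01,.05]).astype(int);print(q)
im=np.zeros((420,800,3),np.uint8);im[:,:560]=w['frame'];q=proj(load('t4.png'),[.47,-.01,.03]).astype(int)
im[:240,560:]=cv2.resize(t[q[1]-40:q[1]+40,q[0]-40:q[0]+40],(240,240));cv2.imwrite('pics/c4.png',im[:,:,::-1])
```

```text
[ 0.4475 -0.0325  0.005 ]
[ 0.4407 -0.0095  0.005 ]
[0.4391 0.0119 0.005 ]
[ 0.5001 -0.0102  0.0481]
[277 241]
```

View pics/c4.png

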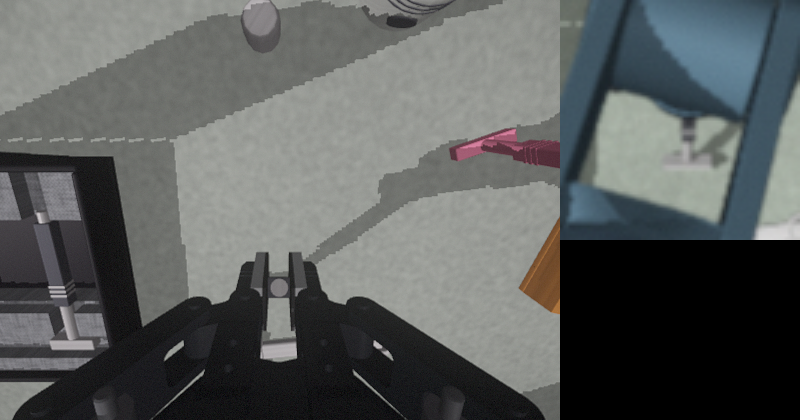

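The wrist view shows the gauge tilting as planned: the crossbar is on the bench at about (280,348), behind the fingers, and the end screw is between the pads at (279,288). Foot at x≈0.44, tool at x=0.50. Continuing.

Run:
```python
from h import *
np.set_printoptions(precision=4,suppress=True)
F0=np.zeros(3)
x0,y0=.432,-.01; r=.034+.0669
for th in [46,52,58,63,67,70]:
    t=np.radians(th)
    q=[x0+.005+r*np.sin(t)-.005*np.cos(t),y0,r*np.cos(t)+.005*np.sin(t)-.034-.001]
    if q[2]<.005: break
    g=bot.line_to(q,v=.05,guard=25); print(th,g,np.array(bot.get_tool_pos()),bot.get_ft_force())
    if g: break
w=snap('wrist','w5.png');print(bot.get_time())
s=snap('scene','s5.png')
p=proj(s,q).astype(int)
im=np.zeros((420,800,3),np.uint8);im[:,:560]=w['frame']
im[:240,560:]=cv2.resize(s['frame'][p[1]-45:p[1]+35,p[0]-40:p[0]+40],(240,240));cv2.imwrite('pics/c5.png',im[:,:,::-1])
print(p)
```

```text
46 False [ 0.5101 -0.0102  0.041 ] [ 5.3125  3.4388 10.3353]
52 False [ 0.5169 -0.0104  0.033 ] [4.8965 2.0273 8.0502]
58 False [ 0.5228 -0.0105  0.0242] [4.9928 0.2429 8.1008]
63 False [ 0.5263 -0.0103  0.0161] [3.76   0.0288 4.8807]
67 False [ 0.5287 -0.0102  0.0095] [ 3.5158 -0.1956  4.704 ]
13.7167
[290 221]
```

View pics/c5.png

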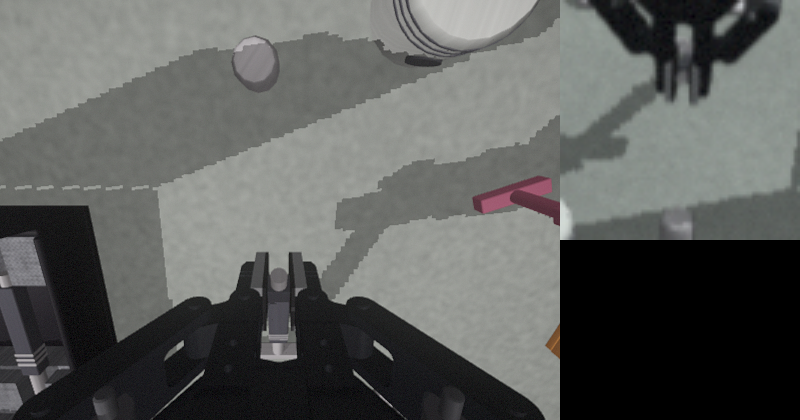

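Run:
```python
from h import *
from scipy.optimize import fsolve
w=load('w5.png'); P=np.array(bot.get_tool_pos());print(P)
for tip in (273,277):
  for z2,row in ((.042,338),(.042,343)):
    def f(v):
        th,xf=v; a=np.array([np.sin(th),0,np.cos(th)]); o=np.array([xf,P[1],.005*np.sin(th)])
        return [proj(w,o+.13*a)[1]-tip, proj(w,o+z2*a)[1]-row]
    th,xf=fsolve(f,[1.2,.43]); a=np.array([np.sin(th),0,np.cos(th)]);o=np.array([xf,P[1],.005*np.sin(th)])
    s=(P[0]-xf)/a[0]; print(tip,row,'deg',np.degrees(th),'foot',xf,'gauge z at tool axis',s,'height above TCP',o[2]+s*a[2]-P[2])
im=w['frame'][235:375,230:330];cv2.imwrite('pics/c6.png',cv2.resize(im,(570,798)[::1],interpolation=cv2.INTER_CUBIC)[:600,:,::-1])
```

```text
[ 0.52863124 -0.01024358  0.0096254 ]
273 338 deg 60.7380632142723 foot 0.4245269463817245 gauge z at tool axis 0.11933171743706955 height above TCP 0.05306627646821044
273 343 deg 64.04725394747966 foot 0.41720465965060266 gauge z at tool axis 0.12392362707333664 height above TCP 0.04910304338381974
277 338 deg 59.19790751661517 foot 0.42591397875259174 gauge z at tool axis 0.11958591011459965 height above TCP 0.05590617297413805
277 343 deg 62.33321551653439 foot 0.41875099448415404 gauge z at tool axis 0.12406553565039684 height above TCP 0.052410105694073394
```

View pics/c6.png

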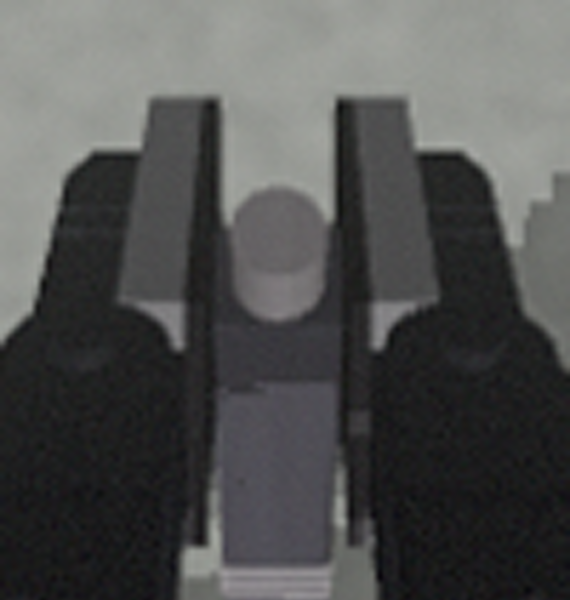

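Run:
```python
from h import *
np.set_printoptions(precision=4,suppress=True)
w=load('w5.png'); P=np.array(bot.get_tool_pos()); f=210/np.tan(np.radians(w['vertical_fov'])/2)
e,d=ray(w,230+280/5.7,235+230/5.7); print('eye-P',e-P,'optical',att(w)[:,2],'f',f)
for wid in (94,98,102):
    dep=.008*f/(wid/5.7); tip=e+d*dep; 
    # tip z = .13 cos + .005 sin
    from scipy.optimize import brentq
    th=brentq(lambda t:.13*np.cos(t)+.005*np.sin(t)-tip[2],0.1,1.57)
    a=np.array([np.sin(th),0,np.cos(th)]);foot=tip-.13*a; s=(P[0]-foot[0])/a[0]
    print(wid,'tip-P',tip-P,'th',np.degrees(th),'foot',foot,'s',s,'h over TCP',foot[2]+s*a[2]-P[2],'rows z42,z122',proj(w,foot+.042*a),proj(w,foot+.122*a),'foot',proj(w,foot),'view-axis ang',np.degrees(np.arccos(-(d/np.linalg.norm(d))@a)))
s=load('s5.png'); print(proj(s,tip))
```

```text
eye-P [0.0805 0.0027 0.1792] optical [-0.3123 -0.011  -0.9499] f 289.73402967004984
94 tip-P [ 0.0065 -0.0002  0.0556] th 62.10098686064667 foot [ 0.4202 -0.0105  0.0044] s 0.12269916387706338 h over TCP 0.052206201311854876 rows z42,z122 [275.241  341.5979] [278.6309 283.7457] foot [274.1292 360.5719] view-axis ang 31.186110212740783
98 tip-P [ 0.0095 -0.0001  0.0607] th 59.49806523260748 foot [ 0.4261 -0.0103  0.0043] s 0.11900289874219144 h over TCP 0.05508466257214366 rows z42,z122 [275.2552 337.4723] [278.6212 283.4083] foot [274.1847 354.6662] view-axis ang 28.58537557632911
102 tip-P [0.0123 0.     0.0653] th 57.03025616383791 foot [ 0.4318 -0.0102  0.0042] s 0.11538533798457623 h over TCP 0.0573616428427494 rows z42,z122 [275.2771 333.3163] [278.6127 283.0392] foot [274.247  348.8432] view-axis ang 26.120005563287986
[290.1386 201.2762]
```

Run:
```python
from h import *
s=load('s2.png'); w5=load('w5.png'); s5=load('s5.png')
print('ee',bot.get_ee_rot(),down(CY,-1).as_rotvec())
def prof(c,x,y,zs):
    out=[]
    for z in zs:
        u=proj(c,[x,y,z]); out.append((round(z*1000),int(cv2.getRectSubPix(c['frame'],(1,1),tuple(map(float,u)))[0,0].mean())))
    return out
zs=np.arange(.12,.27,.006)
for dy in (0,.012,-.012): print('s2 dy',dy,prof(s,.43+.005,-.0107+dy,zs))
zs=np.arange(0.0,.09,.005)
for dy in (.012,-.012): print('s5 dy',dy,prof(s5,.5286+.01,-.0102+dy,zs))
```

```text
ee [-3.14091299e+00 -4.93453860e-02  5.79809239e-04] [3.14120508 0.04934599 0.        ]
s2 dy 0 [(120, 132), (126, 88), (132, 96), (138, 83), (144, 84), (150, 83), (156, 84), (162, 79), (168, 39), (174, 57), (180, 60), (186, 35), (192, 35), (198, 35), (204, 33), (210, 33), (216, 35), (222, 35), (228, 30), (234, 36), (240, 34), (246, 70), (252, 86), (258, 70), (264, 45), (270, 47)]
s2 dy 0.012 [(120, 130), (126, 86), (132, 130), (138, 157), (144, 138), (150, 136), (156, 131), (162, 98), (168, 87), (174, 86), (180, 88), (186, 86), (192, 83), (198, 86), (204, 97), (210, 60), (216, 51), (222, 61), (228, 67), (234, 37), (240, 39), (246, 43), (252, 39), (258, 37), (264, 21), (270, 26)]
s2 dy -0.012 [(120, 126), (126, 84), (132, 99), (138, 142), (144, 137), (150, 92), (156, 87), (162, 86), (168, 86), (174, 87), (180, 80), (186, 84), (192, 84), (198, 81), (204, 84), (210, 87), (216, 84), (222, 55), (228, 71), (234, 73), (240, 72), (246, 73), (252, 73), (258, 70), (264, 36), (270, 32)]
s5 dy 0.012 [(0, 145), (5, 146), (10, 143), (15, 141), (20, 142), (25, 141), (30, 144), (35, 145), (40, 144), (45, 141), (50, 126), (55, 87), (60, 46), (65, 45), (70, 52), (75, 46), (80, 46), (85, 30)]
s5 dy -0.012 [(0, 144), (5, 143), (10, 143), (15, 146), (20, 146), (25, 142), (30, 142), (35, 142), (40, 143), (45, 132), (50, 108), (55, 88), (60, 67), (65, 65), (70, 65), (75, 66), (80, 69), (85, 36)]
```

```bash
cat >> h.py <<'E'
PV=.053  # pivot height above nominal TCP along the tool
def tool(beta):  # tool down, then nose swung toward +case x by beta (rad)
    a=np.array([-np.sin(CY),np.cos(CY),0]); return R.from_rotvec(-beta*a)*down(CY,-1)
def tcp_for(pivot,beta): return np.array(pivot)+PV*tool(beta).as_matrix()[:,2]
E
python3 - <<'E'
from h import *
np.set_printoptions(precision=2,suppress=True)
for b in (45,60,70):
  for x in (.42,.5,.56):
    for s in (.095,.12):
      T=tool(np.radians(b)); j=bot.solve_ik(tcp_for([x,-.01,s],np.radians(b)),T.as_rotvec()); print(b,x,s,None if j is None else np.array(j), T.as_matrix()[:,2] if x==.42 else '')
E
```

```text
45 0.42 0.095 None [ 0.71  0.02 -0.71]
45 0.42 0.12 None [ 0.71  0.02 -0.71]
45 0.5 0.095 [-0.48 -0.04  2.45  1.55  0.36 -0.36] 
45 0.5 0.12 [-0.48 -0.13  2.45  1.3   0.37 -0.09] 
45 0.56 0.095 [-0.4   0.1   2.31  1.59  0.3  -0.33] 
45 0.56 0.12 [-0.4   0.03  2.3   1.35  0.31 -0.08] 
60 0.42 0.095 None [ 0.87  0.03 -0.5 ]
60 0.42 0.12 None [ 0.87  0.03 -0.5 ]
60 0.5 0.095 [-0.59  0.14  2.55  2.26  0.72 -1.17] 
60 0.5 0.12 [-0.59  0.01  2.57  2.14  0.65 -1.02] 
60 0.56 0.095 [-0.47  0.24  2.41  2.37  0.64 -1.18] 
60 0.56 0.12 [-0.47  0.14  2.42  2.28  0.58 -1.07] 
70 0.42 0.095 None [ 0.94  0.03 -0.34]
70 0.42 0.12 None [ 0.94  0.03 -0.34]
70 0.5 0.095 [-0.66  0.38  2.56  2.39  1.07 -1.43] 
70 0.5 0.12 None 
70 0.56 0.095 [-0.51  0.41  2.42  2.51  0.96 -1.38] 
70 0.56 0.12 [-0.51  0.3   2.44  2.47  0.9  -1.31]
```

```bash
cat >> h.py <<'E'
def tiprow(f):
    c=snap('wrist',f); p=c['frame'][245:330,274:285].mean((1,2)); return ' '.join(f'{int(v)}' for v in p[::3])
E
python3 - <<'E'
from h import *
np.set_printoptions(precision=4,suppress=True)
print(tiprow('a0.png'))
bot.move_gripper(0.0,40); P=np.array(bot.get_tool_pos())
bot.line_to([P[0],P[1],.0715],v=.08); bot.hold(.2); print(bot.get_ft_force(),tiprow('a1.png'))
try:
    bot.move_gripper(0.0,10); print('ok10',bot.get_finger_gap())
except Exception as e: print('ERR',repr(e))
for i in range(3): bot.hold(.4); print(tiprow(f'a{2+i}.png'),bot.get_finger_gap())
print(bot.get_ft_force(),bot.get_time())
E
```

```text
154 155 156 152 151 151 151 153 106 100 100 100 100 118 117 94 59 57 57 63 81 81 80 80 80 81 80 80 80
[-0.7246 -0.3542 -1.383 ] 160 160 161 159 153 156 157 156 136 105 106 105 104 108 120 114 61 60 59 73 82 82 83 83 83 83 83 83 79
ok10 0.12949822605658523
160 161 160 160 153 156 157 156 136 105 105 105 104 109 119 114 60 59 59 57 83 83 83 82 81 83 83 82 80 0.12594909258665113
160 161 160 159 154 157 156 156 136 105 105 105 104 108 119 114 61 58 59 56 83 83 83 83 83 82 83 82 80 0.13059018867085762
160 161 161 160 154 156 157 157 136 105 105 105 104 108 120 114 59 59 59 57 83 82 82 82 83 82 82 82 79 0.12225937631754141
[ 0.1437  0.2341 -1.4149] 16.7833
```

Run:
```python
from h import *
np.set_printoptions(precision=4,suppress=True)
for k,s in enumerate((7,5,3)):
    try: bot.move_gripper(0.0,s)
    except Exception as e: print('ERR',repr(e)); break
    for i in range(2): bot.hold(.25); t=tiprow(f'b{k}{i}.png'); print(s,t)
print(bot.get_ft_force(),bot.get_time())
```

```text
7 159 161 160 160 153 156 157 157 136 105 105 105 104 108 120 113 60 59 57 57 83 82 82 83 82 83 82 82 79
7 159 160 160 160 153 156 157 157 136 105 105 105 104 108 119 114 59 58 59 56 83 83 83 82 83 83 83 83 80
5 160 161 161 160 153 156 157 157 136 105 105 105 105 108 119 114 60 59 58 57 83 83 83 82 82 82 83 82 80
5 159 160 161 159 153 157 157 157 136 105 105 105 104 108 120 113 60 59 59 58 83 82 83 82 82 83 83 83 80
3 160 160 161 159 153 156 156 157 136 105 105 105 105 108 120 114 60 59 59 56 83 83 83 83 84 82 82 83 79
3 160 160 161 160 154 156 157 157 136 105 105 105 104 108 120 114 60 58 58 57 82 83 83 83 83 83 83 83 80
[ 0.0699 -0.5204 -0.6949] 19.2333
```

```bash
cat >> h.py <<'E'
def tool2(beta):  # yaw turned half a turn, nose swung toward -case x by beta
    a=np.array([-np.sin(CY),np.cos(CY),0]); return R.from_rotvec(beta*a)*down(CY,1)
def tcp2(pivot,beta): return np.array(pivot)+PV*tool2(beta).as_matrix()[:,2]
E
python3 - <<'E'
from h import *
np.set_printoptions(precision=2,suppress=True)
print(tool2(np.radians(60)).as_matrix())
print(bot.solve_ik([.45,.0,.2],down(CY,1).as_rotvec()))
for x in (.36,.4,.44):
  for s in (.09,.12,.16):
    j=bot.solve_ik(tcp2([x,.01,s],np.radians(60)),tool2(np.radians(60)).as_rotvec()); print(x,s,None if j is None else np.array(j))
E
```

```text
[[-0.5  -0.03 -0.87]
 [-0.02  1.   -0.03]
 [ 0.87 -0.   -0.5 ]]
[-0.26 -0.12  1.9  -0.    1.36 -1.87]
0.36 0.09 [-0.16  0.7   1.59 -0.17  1.88 -1.72]
0.36 0.12 [-0.16  0.65  1.6  -0.18  1.92 -1.73]
0.36 0.16 [-0.16  0.58  1.6  -0.18  1.99 -1.74]
0.4 0.09 [-0.15  0.77  1.48 -0.17  1.93 -1.72]
0.4 0.12 [-0.15  0.71  1.49 -0.17  1.97 -1.73]
0.4 0.16 [-0.15  0.65  1.49 -0.18  2.03 -1.74]
0.44 0.09 [-0.14  0.83  1.36 -0.16  1.99 -1.73]
0.44 0.12 [-0.14  0.78  1.37 -0.17  2.03 -1.73]
0.44 0.16 [-0.14  0.72  1.37 -0.17  2.08 -1.74]
```

Run:
```python
from h import *
np.set_printoptions(precision=4,suppress=True)
bot.move_gripper(0.0,60)
P=np.array(bot.get_tool_pos()); bot.line_to([P[0],P[1],.16],v=.15)
bot.move_ptp([.44,.03,.16],tool2(0).as_rotvec())
b=np.radians(60); X=[.40,.035]
bot.move_ptp(tcp2([*X,.15],b),tool2(b).as_rotvec()); bot.hold(.2)
print(bot.get_tool_pos(),bot.get_ft_force(),bot.get_time())
s=snap('scene','s6.png'); w=snap('wrist','w6.png'); t=snap('top','t6.png')
for z in (.03,.072,.15,.16): print(z,proj(s,[*X,z]),proj(t,[*X,z]))
p=proj(s,[*X,.1]).astype(int)
im=np.zeros((420,800,3),np.uint8)
im[:400,:400]=cv2.resize(s['frame'][p[1]-60:p[1]+60,p[0]-60:p[0]+60],(400,400),interpolation=cv2.INTER_CUBIC)
im[:300,400:]=cv2.resize(w['frame'],(400,300)); cv2.imwrite('pics/c7.png',im[:,:,::-1]);print(p)
```

```text
[0.3548 0.0334 0.1248] [ 0.9534  0.0037 -0.9768] 23.9
0.03 [319.3665 177.1111] [265.923  272.5684]
0.072 [320.4714 163.048 ] [265.4298 272.4513]
0.15 [322.7197 134.4317] [264.4147 272.2103]
0.16 [323.0283 130.5034] [264.2742 272.177 ]
[321 153]
```

View pics/c7.png

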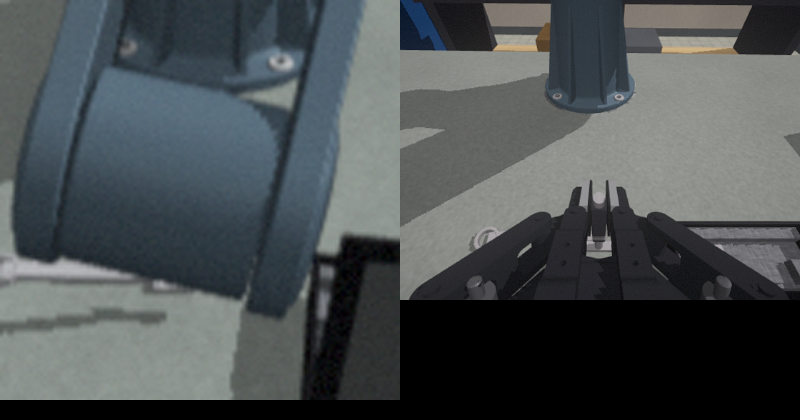

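The wrist view shows the gauge still pinched at about 60° to the fingers, end screw at ~(600,200) and crossbar at ~(600,243). The scene view is blocked by the forearm. The fingers turned out to end about 30 mm short of the nominal TCP, so the grip sits too near the gauge's end to fit the case's finger bay. I'll stand the foot on the bench, still pinched, and slide the grip down the stem.

Run:
```python
from h import *
np.set_printoptions(precision=4,suppress=True)
b=np.radians(60); X=[.40,.035]
F0=np.array(bot.get_ft_force())
g=bot.line_to(tcp2([*X,.108],b),v=.03,guard=6); P=np.array(bot.get_tool_pos())
zp=P[2]-PV*tool2(b).as_matrix()[2,2]; print('touch',g,'pivot z',zp,bot.get_ft_force()-F0)
bot.move_gripper(0.0,20); print(bot.get_ft_force()-F0,np.mean([bot.get_finger_gap() for _ in range(20)]))
for k in range(1,7):
    g=bot.line_to(P-[0,0,.005*k],v=.02,guard=26); print(k,g,bot.get_tool_pos()-P,bot.get_ft_force()-F0)
    if g: break
print(tiprow('d0.png'),bot.get_time())
```

```text
touch True pivot z 0.11694120247075172 [-1.2793 -0.515   5.6749]
[-1.111  -0.5718  6.5052] 0.12581138313709742
1 True [-0.0003 -0.0002  0.0003] [ 0.2578 -0.9134  5.9305]
142 142 145 146 142 142 142 143 159 165 165 164 164 106 89 83 50 45 45 45 45 44 43 43 42 42 41 41 41 25.5917
```

Run:
```python
from h import *
np.set_printoptions(precision=4,suppress=True)
P=np.array(bot.get_tool_pos()); print(bot.get_ft_force())
for dz,gd in ((.0015,None),(.003,None),(.005,36),(.008,36)):
    g=bot.line_to(P-[0,0,dz],v=.01,guard=gd); print(dz,g,bot.get_tool_pos()-P,bot.get_ft_force())
print(tiprow('d1.png'),bot.get_time())
```

```text
[1.0544 0.2636 5.0118]
0.0015 False [ 0.0003 -0.     -0.    ] [1.9007 0.383  8.626 ]
0.003 False [ 0.0003 -0.     -0.    ] [ 1.7474  0.3633 17.0885]
0.005 False [ 0.0004 -0.0001 -0.0001] [ 2.2851 -0.0586 28.2934]
0.008 False [ 0.0006 -0.0001 -0.0001] [ 3.1418  0.9699 42.9663]
142 142 145 147 142 143 142 143 162 165 164 164 164 100 89 80 51 45 44 44 44 43 44 43 43 42 42 42 40 26.9917
```

Run:
```python
from h import *
np.set_printoptions(precision=4,suppress=True)
P=np.array([*bot.get_tool_pos()]); 
bot.line_to(P-[0,0,.003],v=.02); print(bot.get_ft_force())
o=.09; moved=False
while o<.175:
    bot.move_gripper(o,20); dz=(bot.get_tool_pos()-P)[2]; F=bot.get_ft_force()[2]
    print('%.3f'%o,'%.4f'%dz,'%.1f'%F)
    if dz<-.001 or F<6: moved=True;break
    o+=.008 if o<.11 else .004
k=.004
while moved and k<.028:
    k+=.004; bot.line_to(P-[0,0,k],v=.04,guard=30); F=bot.get_ft_force()[2]; print(k,(bot.get_tool_pos()-P)[2],'%.1f'%F)
    if F>25: o+=.004; bot.move_gripper(o,20); print('open',o,bot.get_ft_force()[2])
print(o,tiprow('d2.png'),bot.get_time(),np.mean([bot.get_finger_gap() for _ in range(20)]))
```

```text
[ 0.9853  1.0288 16.5518]
0.090 0.0000 16.5
0.098 0.0000 16.9
0.106 0.0000 17.2
0.114 0.0000 17.4
0.118 0.0000 17.0
0.122 -0.0000 17.4
0.126 -0.0000 16.0
0.130 -0.0000 16.4
0.134 -0.0000 15.8
0.138 -0.0010 12.2
0.008 -0.006678647514814298 8.1
0.012 -0.010646892114400605 8.0
0.016 -0.014686422748998035 8.1
0.02 -0.018752257009508652 7.9
0.024 -0.0228741666945039 6.9
0.028 -0.026946739303683007 7.5
0.13800000000000004 98 93 67 50 50 49 49 48 49 48 49 46 47 46 47 46 45 46 45 44 44 43 95 87 71 41 96 95 95 31.1333 0.1371317886551413
```

Run:
```python
from h import *
np.set_printoptions(precision=4,suppress=True)
bot.move_gripper(0.0,60); P=np.array(bot.get_tool_pos())
bot.line_to(P+[0,0,.06],v=.1)
bot.move_ptp([.46,.02,.16],tool2(0).as_rotvec())
bot.move_ptp([.51,-.01,.14],tool(0).as_rotvec()); bot.hold(.2); F0=np.array(bot.get_ft_force());print(F0,bot.get_time())
w=snap('wrist','w8.png');P=np.array(bot.get_tool_pos()); print(P)
for th in (50,60,70):
    t=np.radians(th);a=np.array([np.sin(t),0,np.cos(t)]);pv=P+[0,0,PV]
    print(th,'tip',proj(w,pv+.04*a),'z122',proj(w,pv+.032*a),'z42',proj(w,pv-.048*a),'foot',proj(w,pv-.09*a))
s=snap('scene','s8.png'); p=proj(s,P).astype(int)
im=np.zeros((600,800,3),np.uint8)
im[:600,:400]=cv2.resize(w['frame'][220:370,230:330],(400,600),interpolation=cv2.INTER_CUBIC)
im[:400,400:]=cv2.resize(s['frame'][p[1]-70:p[1]+30,p[0]-50:p[0]+50],(400,400),interpolation=cv2.INTER_CUBIC);cv2.imwrite('pics/c8.png',im[:,:,::-1]);print(p)
```

```text
[ 0.4456  0.2262 -1.2016] 35.775
[ 0.51   -0.01    0.1401]
50 tip [280.9933 251.1862] z122 [280.3312 259.1607] z42 [276.3737 306.8245] foot [275.2681 320.1398]
60 tip [281.1964 235.6593] z122 [280.5039 247.13  ] z42 [276.0902 320.2438] foot [274.766  342.1791]
70 tip [281.2779 223.0829] z122 [280.589  237.0935] z42 [275.8445 333.5921] foot [274.2894 365.2206]
[293 167]
```

View pics/c8.png

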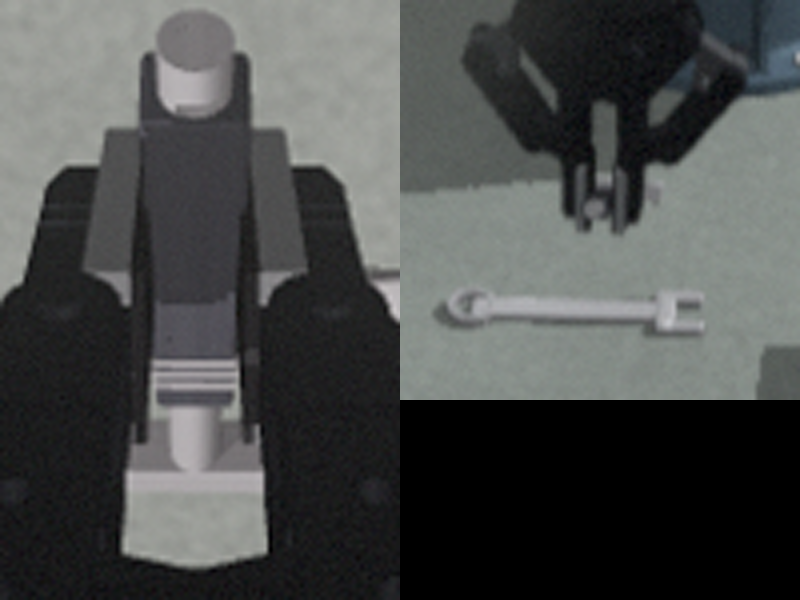

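Run:
```python
from h import *
s=load('s8.png');w=load('w8.png');P=np.array([.51,-.01,.14])
for h in (0,.01,.02,.03,.04): print(h,'scene+x face',proj(s,P+[.011,0,h])[1],'-x',proj(s,P+[-.011,0,h])[1],'wrist +x',proj(w,P+[.011,0,h])[1],'-x',proj(w,P+[-.011,0,h])[1])
t=np.radians(61);a=np.array([np.sin(t),0,np.cos(t)]);print('tip scene',proj(s,P+[0,0,PV]+.04*a),'obs 293.?,149')
print('foot wrist', [proj(w,P+[0,0,PV]+.04*a-.13*a+[np.cos(t)*d,0,-np.sin(t)*d])[1] for d in(-.005,.005)])
```

```text
0 scene+x face 170.66430358299704 -x 163.8440241925551 wrist +x 224.83653114074258 -x 254.74351865875224
0.01 scene+x face 166.7030974085956 -x 159.8984329122117 wrist +x 230.5699838311364 -x 261.7692026820422
0.02 scene+x face 162.67191671574616 -x 155.88445999194195 wrist +x 236.9328737832152 -x 269.53678256762043
0.03 scene+x face 158.5688908370186 -x 151.80031219346986 wrist +x 244.0348736424835 -x 278.1703224698409
0.04 scene+x face 154.39208182600072 -x 147.64413302448594 wrist +x 252.01270614887912 -x 287.8231818281357
tip scene [290.61986809 147.91460997] obs 293.?,149
foot wrist [np.float64(351.69898823228243), np.float64(337.3016107019217)]
```

Run:
```python
from h import *
from scipy.optimize import least_squares
np.set_printoptions(precision=4,suppress=True)
w=load('w8.png');Q=np.array([.51,-.01,.1401])
def f(v):
    t,r,pv=v; a=np.array([np.sin(t),0,np.cos(t)]);n=np.array([-np.cos(t),0,np.sin(t)]);o=Q+[0,0,pv]-r*a
    return [proj(w,o+.13*a)[1]-230,proj(w,o+.005*n)[1]-343,proj(w,o+.01*a+.005*n)[1]-337.5,(r-.09)/.002,(pv-.053)/.002]
v=least_squares(f,[1.06,.088,.053]).x; print('theta,r,pv',np.degrees(v[0]),v[1:])
r,pv=v[1:]
F0=np.array(bot.get_ft_force()); bot.line_to([.51,-.01,.015],v=.15)
g=bot.line_to([.51,-.01,-.02],v=.03,guard=5); P=np.array(bot.get_tool_pos()); print('touch',g,P,'expect z',r*np.cos(v[0])+.005*np.sin(v[0])-pv)
bot.move_gripper(0.0,20)
for z in (-.010,-.014,-.018,-.022,-.025):
    g=bot.line_to([P[0]+.002,P[1],z],v=.03,guard=25); print(z,g,bot.get_tool_pos(),bot.get_ft_force()-F0)
    if g: break
bot.move_gripper(0.0,60); P=np.array(bot.get_tool_pos())
from scipy.optimize import brentq
print('theta now',np.degrees(brentq(lambda t:r*np.cos(t)+.005*np.sin(t)-P[2]-pv,.3,1.6)))
bot.line_to(P+[0,0,.165],v=.15); bot.hold(.1); snap('wrist','w9.png'); print(bot.get_ft_force(),bot.get_time())
d=load('w9.png')['frame'].astype(int); print([int(x) for x in d[205:360:3,276:283].mean((1,2))])
```

```text
theta,r,pv 58.781849529489726 [0.0871 0.0501]
touch True [ 0.5105 -0.0101 -0.0024] expect z -0.0007239484832123194
-0.01 False [ 0.5142 -0.0102 -0.009 ] [3.6058 0.0063 8.9306]
-0.014 False [ 0.5143 -0.0104 -0.013 ] [4.2478 0.6548 8.2579]
-0.018 False [ 0.514  -0.0104 -0.0172] [ 4.3509 -0.0788  7.7237]
-0.022 False [ 0.5138 -0.0104 -0.0213] [ 3.8027 -0.3604  7.7444]
-0.025 False [ 0.5136 -0.0103 -0.0244] [ 4.0845 -0.7285  6.4924]
theta now 76.20092042130068
[ 0.1991  0.3895 -2.4637] 40.8833
[156, 160, 96, 98, 98, 151, 175, 175, 175, 174, 125, 90, 86, 81, 67, 67, 67, 66, 65, 65, 65, 65, 63, 64, 63, 64, 63, 62, 63, 62, 63, 61, 84, 87, 88, 87, 87, 87, 87, 86, 185, 124, 102, 171, 86, 86, 158, 167, 167, 167, 167, 167]
```

Run:
```python
from h import *
np.set_printoptions(precision=4,suppress=True)
pv=.050; N=case(.0195,.038,0)
P=np.array(bot.get_tool_pos()); bot.line_to([N[0],N[1],.14],v=.2); 
bot.line_to([N[0],N[1],.025],v=.12); F0=np.array(bot.get_ft_force())
g=bot.line_to([N[0],N[1],-.008],v=.03,guard=5); P=np.array(bot.get_tool_pos()); print('touch',g,P,'pivot z',P[2]+pv,bot.get_ft_force()-F0)
w=snap('wrist','w10.png');t=snap('top','t10.png');s=snap('scene','s10.png');print(bot.get_time())
im=np.zeros((600,800,3),np.uint8)
im[:420,:560]=w['frame']; u=proj(t,[*N[:2],.03]).astype(int)
im[360:600,560:]=cv2.resize(t['frame'][u[1]-40:u[1]+40,u[0]-40:u[0]+40],(240,240))
cv2.imwrite('pics/c10.png',im[:,:,::-1])
for n,q in dict(trA=(-.072,.038,.03),trB=(-.05,.038,.03),chL=(-.05,.048,.036),chR=(-.05,.028,.036),nestfoot=(-.066,.038,.029)).items(): print(n,proj(w,case(*q)))
```

```text
touch True [ 0.4721  0.2309 -0.0013] pivot z 0.048735313244664465 [0.1907 0.5442 4.954 ]
44.3417
trA [278.5854 384.7739]
trB [278.5983 358.8958]
chL [262.6833 366.56  ]
chR [294.5462 366.5456]
nestfoot [278.5862 376.6067]
```

Contact came at pivot z = 48.7 mm. That fits the trench deck (50 mm expected); landing on the cheeks would have given 62 mm. Pressing it down level and releasing.

Run:
```python
from h import *
np.set_printoptions(precision=4,suppress=True)
P=np.array(bot.get_tool_pos()); F0=np.array(bot.get_ft_force())
bot.move_gripper(0.0,20)
for z in (-.008,-.014,-.019,-.022):
    g=bot.line_to([P[0],P[1],z],v=.03,guard=15); print(z,g,bot.get_tool_pos(),bot.get_ft_force()-F0)
    if g: break
bot.move_gripper(0.16,20); bot.hold(.1); bot.move_gripper(0.32,20); print('gap',bot.get_finger_gap())
Q=np.array(bot.get_tool_pos()); bot.line_to([Q[0],Q[1],.12],v=.12)
w=snap('wrist','w11.png'); t=snap('top','t11.png'); print(bot.get_time())
im=np.zeros((600,800,3),np.uint8); im[:420,:560]=w['frame']
u=proj(t,case(0,0,.04)).astype(int); print(u)
im[280:600,480:]=cv2.resize(t['frame'][u[1]-50:u[1]+50,u[0]-50:u[0]+50],(320,320),interpolation=cv2.INTER_CUBIC)
cv2.imwrite('pics/c11.png',im[:,:,::-1])
for n,q in dict(nest=(-.066,.038,.034),tip=(.064,.038,.033),rimNear=(-.09,.038,.044)).items(): print(n,proj(w,case(*q)),proj(t,case(*q)))
```

```text
-0.008 False [ 0.4726  0.2309 -0.0077] [ 0.4789 -0.8747 -0.4479]
-0.014 False [ 0.4726  0.2309 -0.0137] [ 1.2203 -1.3753  0.4319]
-0.019 False [ 0.4725  0.2318 -0.0188] [ 0.8696  4.1205 -1.1585]
-0.022 False [ 0.4729  0.2319 -0.0217] [ 3.2888  4.5718 -1.3877]
gap 0.31820958618676565
47.875
[204 250]
nest [277.7453 280.3908] [189.7554 276.7765]
tip [277.6951 154.7563] [190.2929 225.849 ]
rimNear [277.7502 305.8133] [188.9227 286.4287]
```

View pics/c11.png

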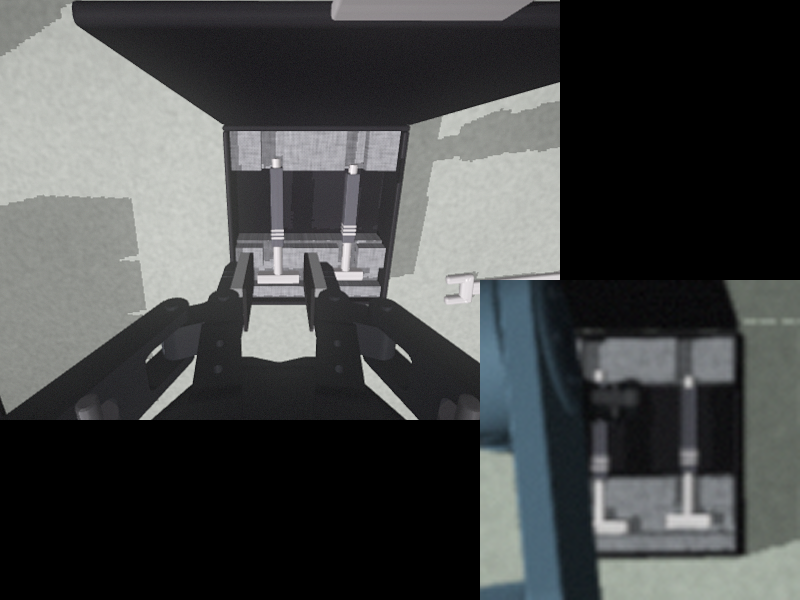

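The wrist view shows the gauge lying in the left nest, crossbar at (278,280) against a predicted (278,280), tip at (277,160), parallel to the packed gauge. Next: triangulate heights against the 44 mm rim and check lid reach.

Run:
```python
from h import *
np.set_printoptions(precision=4,suppress=True)
w=load('w11.png');t=load('t11.png')
def tri(a,b):
    e1,d1=ray(t,*a);e2,d2=ray(w,*b);d1/=np.linalg.norm(d1);d2/=np.linalg.norm(d2)
    s=np.linalg.lstsq(np.c_[d1,-d2],e2-e1,rcond=None)[0];p,q=e1+s[0]*d1,e2+s[1]*d2
    return (p+q)/2,np.linalg.norm(p-q)
T=lambda u,v:(154+(u-480)/3.2,200+(v-280)/3.2)
print('tip',tri(T(600,376),(277,161)),'packed tip',tri(T(688,382),(353,169)))
print('packed foot',tri(T(688,521),(348,275)),'rim hinge corner R',tri(T(740,335),(408,127)))
# in-picture comparison at assumed heights: separation of tip & crossbar along axis
for z in (.029,.033,.045,.055): a,b=onz(w,277,161,z),onz(w,278,279,.034); print(z,np.linalg.norm((a-b)[:2]))
a,b=onz(w,353,169,.033),onz(w,348,275,.034);print('packed',np.linalg.norm((a-b)[:2]))
T0=tool(0)
for q in [(.02,0,.2),(.15,0,.2),(.15,0,.15),(.0,0,.19),(-.08,0,.02),(-.08,0,-.0)]: print(q,bot.solve_ik(case(*q),T0.as_rotvec()) is not None)
```

```text
tip (array([0.5075, 0.2324, 0.0124]), np.float64(0.00013414973286173256)) packed tip (array([0.5032, 0.1591, 0.0207]), np.float64(0.00039813587226833475))
packed foot (array([0.3915, 0.1541, 0.0287]), np.float64(0.0011172040371040352)) rim hinge corner R (array([0.5425, 0.1169, 0.0293]), np.float64(0.003087718335720293))
0.029 0.12207066387664094
0.033 0.12268898112360893
0.045 0.12454394583952516
0.055 0.12608976416276663
packed 0.1106756956048666
(0.02, 0, 0.2) True
(0.15, 0, 0.2) True
(0.15, 0, 0.15) True
(0.0, 0, 0.19) True
(-0.08, 0, 0.02) True
(-0.08, 0, -0.0) True
```

Run:
```python
from h import *
np.set_printoptions(precision=4,suppress=True)
L=.039; H=np.array([.09,.0445])
Q=np.array(bot.get_tool_pos()); bot.line_to([Q[0],Q[1],.24],v=.25)
bot.move_gripper(0.0,20)
go=lambda x,z,**k: bot.line_to(case(x,0,z-L),**k)
go(.165,.279,v=.25); go(.165,.195,v=.15); F0=np.array(bot.get_ft_force()); print(bot.get_time())
for a in (100,90,78,65,50,36,23,12,5):
    t=np.radians(a); d=np.array([-np.cos(t),np.sin(t)]); n=np.array([np.sin(t),np.cos(t)])
    F=H+.15*d+n*(.0055+.011*np.sin(t))
    g=go(*F,v=.13 if a>25 else .07,guard=20); print(a,g,'F',bot.get_ft_force()-F0,round(bot.get_time(),2))
    if g: break
else:
    g=go(-.06,.044,v=.03,guard=10); P=np.array(bot.get_tool_pos()); print('end',g,'tip z',P[2]+L,bot.get_ft_force()-F0,bot.get_time())
```

```text
50.35
100 False F [0.0213 0.2846 0.3033] 50.76
90 False F [-0.2525  0.1234  0.2873] 51.11
78 False F [0.2663 0.9163 0.4348] 51.5
65 False F [0.1932 0.819  1.5483] 51.92
50 False F [ 0.5033 -0.5015 -0.0295] 52.38
36 False F [ 0.3944 -0.4503  0.9523] 52.83
23 False F [-0.3456  1.1464  0.5126] 53.5
12 False F [-0.4359  0.8484  0.5954] 54.09
5 False F [-0.2657  0.1568  0.8776] 54.52
end True tip z 0.05221687045753882 [-3.2212 -0.8178  9.1128] 55.0
```

Run:
```python
from h import *
np.set_printoptions(precision=4,suppress=True)
P=np.array(bot.get_tool_pos()); C=case(-.06,0,0); z0=P[2]
g=bot.line_to([C[0],C[1],z0-.006],v=.02,guard=10); print(g,bot.get_tool_pos()[2]-z0,bot.get_ft_force())
bot.line_to([C[0],C[1],.20],v=.2); bot.hold(.1)
bot.move_joints([-1.365,0.181,1.607,0,1.354,-0.206]); bot.hold(.2); print(bot.get_time())
t=snap('top','t12.png'); s=snap('scene','s12.png')
for a in (0,3,6,10):
    r=np.radians(a); x,z=.09-.187*np.cos(r),.0475+.187*np.sin(r)
    print(a,'lip top',proj(t,case(x,0,z)),'scene',proj(s,case(x,0,z)),'edge z',round(.0475+.18*np.sin(r),3))
f=t['frame'].astype(int); 
print('top col at lip',[(v,int(f[v,202:207].mean())) for v in range(276,300)])
for y in (.079,-.079): print('edge prof y',y,[int(f[int(round(q[1])),int(round(q[0]))].mean()) for q in (proj(t,case(x,y,.05)) for x in np.arange(-.1,-.07,.003))])
g=s['frame'].astype(int).mean(2); q=proj(s,case(-.097,0,.0475)); print(q,[(v,int(g[v,int(q[0])-3:int(q[0])+4].mean())) for v in range(int(q[1])-14,int(q[1])+14)])
```

```text
True -3.9326053508551007e-05 [-3.9533 -0.7696 12.06  ]
59.1917
0 lip top [203.835  289.0478] scene [387.0533 167.6204] edge z 0.048
3 lip top [203.2135 289.051 ] scene [387.7938 164.4151] edge z 0.057
6 lip top [202.5846 288.8435] scene [388.5482 161.3063] edge z 0.066
10 lip top [201.7378 288.2312] scene [389.5741 157.3248] edge z 0.079
top col at lip [(276, 101), (277, 100), (278, 101), (279, 100), (280, 88), (281, 56), (282, 28), (283, 23), (284, 23), (285, 29), (286, 70), (287, 143), (288, 179), (289, 185), (290, 186), (291, 190), (292, 173), (293, 151), (294, 147), (295, 148), (296, 150), (297, 151), (298, 148), (299, 148)]
edge prof y 0.079 [150, 150, 132, 87, 40, 32, 32, 33, 33, 35]
edge prof y -0.079 [150, 152, 141, 97, 29, 10, 10, 12, 10, 9]
[387.0533 167.6204] [(153, 127), (154, 128), (155, 126), (156, 126), (157, 127), (158, 126), (159, 126), (160, 126), (161, 127), (162, 127), (163, 126), (164, 128), (165, 130), (166, 142), (167, 151), (168, 148), (169, 112), (170, 53), (171, 26), (172, 42), (173, 72), (174, 86), (175, 88), (176, 87), (177, 88), (178, 88), (179, 88), (180, 88)]
```

Run:
```python
from h import *
for n in ('top','scene'):
    a=load(n+'0.png')['frame'].astype(int);b=load(n+'12.png'if 0 else n[0]+'12.png')['frame'].astype(int)
    m=(cv2.GaussianBlur(np.abs(a-b).max(2).astype(np.uint8),(3,3),0)>40).astype(np.uint8)
    for st in cv2.connectedComponentsWithStats(m)[2][1:]:
        if st[4]>8: print(n,st)
bot.close_job(); print('handed in',bot.get_time())
```

```text
top [ 155  180  162   37 3047]
top [255 214   3  66 121]
top [176 218  10  13  56]
top [190 218  27   5 107]
top [219 218  15  14 112]
top [420 218  25   9  86]
top [383 226  26  10 138]
top [ 177  232   42   31 1187]
top [220 232   9  30 241]
top [212 261  14  17  94]
top [175 261  59  25 350]
top [527 346  33  21 301]
top [512 364  20  21 216]
top [537 367   4   5  16]
scene [ 62   0  15  26 169]
scene [121   0  11  32 194]
scene [118   3   5   8  31]
scene [71  6  5 10 28]
scene [80 27  6 14 27]
scene [105  34   5  11  19]
scene [ 363  163   97   69 1583]
scene [165 166  10  26 129]
scene [ 355  166   68   55 2683]
scene [356 180   4   9  30]
scene [330 185   3   8  18]
scene [329 195   3  11  13]
scene [325 207   5  30  62]
scene [ 286  240  110   26 1493]
scene [257 248  25  14 168]
the job is handed in; nothing more can be done
the job is handed in; nothing more can be done
```

The job is handed in: the tallest gauge lies in the empty nest and the lid is shut. It took about 59 of the 72 s, and no verdict was reported.

**What I did**
- I took the middle-slot gauge and pressed its foot on clear bench until it had tipped to about 60° in the fingers.
- Both cameras then showed the fingertips about 39 mm short of the nominal tool point. That put my pinch too near the gauge's end to fit the case's finger opening.
- I swung the gripper so the gauge stood upright on its foot, loosened the pinch just until it slid, and moved it 27 mm down the stem. The fingers stayed on the gauge with a light grip.
- I pressed it on the bench again until it reached about 76°. I then set the crossbar in the trench, pressed the gauge level, released it and pushed the lid down slowly.

**Last checks**
- **Placing:** the crossbar touched down at the height of the trench deck, not the cheeks. In the picture it was within a pixel or so of the nest position, and the gauge was parallel to the packed one.
- **Rim:** the triangulated tip came out below the packed gauge and the rim. The absolute heights read about 10–15 mm low because the two views are close together, so only the comparison counts.
- **Lid:** it did not give under about 12 N, and its lip showed at the shut position (row 167 against 167.6 predicted; 3° open would be 164).
- **Other things:** comparing before and after pictures by computer, the changes fall on the lid and case, the removed gauge and what I take to be shadows and arm cables. I had no pictures left to view this by eye.

**Not ideal:** the grip slide needed extra steps. At one moment the gauge was pressed on the bench with about 43 N through the fingers.

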